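# Seat the cast chisel handle in the drilling V-block

## Robot

A 7-joint arm with a two-finger parallel gripper is mounted at the origin on the work surface. World frame = base frame: x ahead of the robot, y to its left, z up, the work surface at z = 0. Lengths are in m, angles in rad, forces in N, time in s.
With the tool pointing down it reaches from about 0.4 to 0.875 m from the base axis. Payload 19.3 kg.
Tool frame: the origin (TCP) lies on the centre line of the jaws, within the pads' length; the fingertips stand 25 mm ahead of it and the grasp point (between the pads) lies 6 mm ahead of it (tips_ahead is the distance from the TCP to the fingertips, in m); z points along the fingers, y is the direction in which the jaws open and shut (so a half turn about z gives the same grasp; the last joint's range is limited). The gripper opens to 85 mm and grips with 20 to 120 N. Pads are 22 mm wide; open, the fingers measure 114 mm over their backs; the gripper's body (76 mm by 85 mm) begins 54 mm behind the grasp point. The pads swing forward as they close: fully open they stand 13 mm farther back than shut.
Start: joints at [1.149, 0.521, -0.036, 1.599, 0.021, 1.021, -0.113], TCP at [0.215, -0.587, 0.256] pointing down, gripper open.
Joint ranges: [-2.91, 2.91], [-0.3, 2.13], [-1.5, 1.42], [0.17, 2.43], [-1.26, 4.41], [0.16, 1.93], [-2.52, 2.52]. Speed limits (rad/s): [1.89, 1.89, 2.39, 2.39, 3.01, 3.01, 3.01].

## Interface

Orientations are given as [roll, pitch, yaw] about the fixed x, y, z axes, in that order (R = Rz(yaw) Ry(pitch) Rx(roll)).
In Python, from workcell import observe, grab_frame, job_done, outline_of, tips_ahead gives the robot as it stands. The module is installed in compiled form; this text tells all that it offers.
- The arm moves only by the tool move_arm, never from a script. Its argument "motion" is a list of rows, each a list of 2 entries, a list of its own where there are three numbers: the shift along the world's x, y, z in mm, then the turn, a rotation vector about the world's x, y, z in rad. A call has 1 to 12 rows; each row is the pose to reach, as a shift and turn from the pose commanded when the call began; what a row does not reach only later rows make up. A row lasts 1/8 s, in which the tool goes at most 62.5 mm and 10.7 degrees, less where a joint would pass 70% of its speed; a pose out of reach is approached as far as the arm can. A call with a gripper value outside its range is refused whole. "jaw" is the finger opening in mm, from 0 to 85.4, set as the call begins (left out, the last holds). The fingers move at their own pace and stop on an object; "grip_force" is the grip in N (left out, the last holds). Time passes only in rows, so rows that repeat a pose let the fingers close. It gives the time, the measured TCP pose, the force and the opening at its end, in the units of the state.
- observe(): the state, without advancing time (a new reading comes with each control period).
- grab_frame(name): name is "scene" or "side" or "wrist"; returns a dict with "frame" (420x560x3 uint8, red, green, blue), "fx", "fy", "cx", "cy" (pixels), "dist" ([k1, k2, p1, p2, k3] as OpenCV has them; the pictures are not rectified), "T" (4x4, takes a point from camera to world coordinates); the wrist camera has in their place "mount" (4x4, takes a point from camera to tool coordinates, whose origin is the TCP and whose axes are the flange's). Camera axes: x right, y down, z forward; pixel columns grow to the right and rows downward; lengths in m; the calibration is good to about 2 mm. A picture is of the moment at which its call begins: read the wrist's pose just before it. There is no depth.
- job_done(): hands the job in, once; it reports no verdict.
Trained networks look in the newest picture that a camera, given by its name, has taken for a name from the list of things; names that differ only in an ending like _2 or _b are one class to them, and where a whole thing is asked for, a point or a joint stands for the part that bears it (a point fixed in the world has none). Each returns a list of dicts, best first, with "score" (0 to 1); they miss things now and then, are a little off and sometimes report something else, mostly with a low value. They report only what shows in the picture. A call takes as long as a camera call. They do not tell look-alikes from the thing itself.
- outline_of(label, camera): "pixels" (420x560 bool, what is visible of it) and "pixel" ([column, row] in pixels, amid what is visible of it).
The state is a dict: "clock": time; "qpos": joint angles; "qd": joint speeds; "joint_efforts": joint torques, N m; "position": TCP position; "tool_rot": TCP orientation; "force": force on the tool from outside, world axes, zero at the start; "moment": the same for the moment, N m; "grip_width": finger opening in m.
Only numpy, scipy, OpenCV 4.12 (cv2) and the standard library are available. Lean on these libraries where they do the work, as an engineer would, in place of code of your own. Each camera call takes 0.05 s, during which the arm holds its last target.

## Task

Lift the orange cast chisel handle out of the open blue mould and lay it, without dropping it, lengthwise in the aluminium V-block, brass ferrule toward the red drill guide and centred over the gap between the two saddles. Then hold it pressed down with the gripper so that it bears firmly on both sides of the V; finish while still pressing it, do not let go. Do not put the handle down on the bench on the way, and leave the jar, the carved figure and the wood block where they are.

Things in the scene. Friction and masses are not known exactly. Their poses are not given: they have to be found in the camera images.
- handle: Cast chisel handle, 105 to 210 g: plain orange cylinder, diameter 32 mm, length 125 mm, with a brass ferrule (diameter 22, length 15 mm) on one end. Origin on the axis, 65 mm from the plain end, 60 mm from the ferrule's shoulder. x axis along the handle toward the ferrule; it may roll about x. Starts lying level in the mould, axis 40 mm above the bench.
- mould: Open blue plastic half mould, fixed, 190 x 96 mm. Origin on the bench under the middle of its finger slot; x along the cavity toward the ferrule end, z up. Two pockets hold the handle's ends: rims 42 mm, floor 24 mm above the bench, 1.5 mm play each side. Between them a slot 64 mm wide crosses the mould down to the 12 mm thick base plate, for fingers on both sides of the handle.
- vblock: Fixed V-block: dark wood base 194 x 90 x 14 mm with two aluminium saddles, 66 mm wide, sharing a 90 degree V along x, z up. Origin on the bench under the middle of the gap between them. Saddles at x -58 to -30 and 30 to 58 mm; the gap is open down to the base. V bottom 37.4 mm, top 58 mm above the bench, 41 mm wide at the top.
- v_left: The two flanks of the V on the vblock's +y side (one contact line), part of the V-block; same origin and axes as vblock.
- v_right: The two flanks of the V on the vblock's -y side (the other contact line), part of the V-block; same origin and axes as vblock.
- jar: Bystander: closed amber glass jar with a white cap, 64 mm in diameter, 100 mm high, standing; origin under its centre.
- figure: Bystander: turned and carved wooden figure, 60 mm in diameter, 120 mm high, standing; origin under its centre.
- block: Bystander: dark wood block 50 x 110 x 45 mm lying on the bench; origin under its centre.
- ferrule_tip (a point): Centre of the end face of the handle's brass ferrule, on the handle's axis, 75 mm from the handle's origin along its x.
- seat (a point): Point in the V-block where the handle's origin belongs: on the axis of the seated handle, over the middle of the gap, 60 mm above the bench (the seated handle's top is at 76 mm). Axes as vblock. Beyond the +x end stands a red drill guide plate, 60 mm wide, top 80 mm above the bench, its near face 98 mm from this point.
Not all that is in view belongs to the job. Several things have the shape of the handle; the one meant has the colours described above.

How it is judged:
On the way:
1. the handle is lifted clear of the mould in the gripper (height (world z) of handle above 0.075 m and contact force between handle and the fingers above 1 N and contact force between handle and mould below 0.05 N and contact force between handle and vblock below 0.05 N), for 0.2 s.
At the end, for the whole second after the job is handed in: Handle at rest in the V, axis within 4 mm sideways, 3 mm in height and 0.04 rad of its seat, origin within 15 mm of the gap's middle along the V, ferrule toward the drill guide; the fingers still bear on it with over 3 N and it bears on each side of the V with over 3 N (x of handle in the frame of vblock between -0.015 and 0.015 m and y of handle in the frame of vblock between -0.004 and 0.004 m and z of handle in the frame of vblock between 0.057 and 0.063 m and angle between the x axis of handle and the x axis of vblock, either way round below 0.04 rad and contact force between handle and v_left above 3 N and contact force between handle and v_right above 3 N and contact force between handle and the fingers above 3 N and linear speed of handle below 0.02 m/s and x of ferrule_tip in the frame of vblock above 0.05 m); the arm keeps its last pose, push and grip.
It fails at once if the handle is put down or dropped on the bench (its middle below 30 mm) (height (world z) of handle below 0.03 m).
It fails at once if the handle is dropped or thrown (moves faster than 0.6 m/s without the fingers touching it) (contact force between handle and the fingers below 0.01 N and linear speed of handle above 0.6 m/s).
It fails at once if the jar is moved by more than 20 mm (distance of jar from where it was at the start of the episode above 0.02 m).
It fails at once if the figure is moved by more than 20 mm (distance of figure from where it was at the start of the episode above 0.02 m).
It fails at once if the block is moved by more than 20 mm (distance of block from where it was at the start of the episode above 0.02 m).
It also fails if it takes over 48 s, if anything falls off the work surface, if the arm or the gripper's body presses on something with over 40 N, if the wrist force passes 120 N, or if a joint passes its speed limit or range.

## Working session

There is one attempt and no reset: what is moved stays moved. The work goes in short steps, Python scripts to look and compute and a tool call to move; the robot and the scene stay as the last step left them, time stands still between calls to the robot, and variables do not carry over. Pictures are saved under pics/ and viewed, and the job is handed in when it is done.

Besides the shell and the picture viewer there is one more tool, called after "Request:" as a command line: name --argument value ..., lists and objects as JSON in quotes. move_arm: Moves the arm, as the interface text tells. Its arguments: {"type":"object","properties":{"motion":{"type":"array"},"jaw":{"type":"number"},"grip_force":{"type":"number"}},"required":["motion"]}

```bash
mkdir -p pics; python3 - <<'E'
from workcell import *
import cv2,numpy as np
s=observe(); print({k:np.round(v,4).tolist() for k,v in s.items()})
for n in("scene","side","wrist"):
    f=grab_frame(n); cv2.imwrite(f"pics/{n}0.png",f["frame"][:,:,::-1])
    print(n,{k:np.round(v,4).tolist() for k,v in f.items() if k!="frame"})
E
```

```text
{'clock': 0.0, 'qpos': [1.1488, 0.522, -0.0364, 1.6, 0.0212, 1.0211, -0.1128], 'qd': [0.0002, 0.001, 0.0011, 0.0014, -0.0007, 0.0004, -0.0007], 'joint_efforts': [0.0019, -92.7102, 1.9815, -36.9931, 0.0181, 0.0083, -0.0], 'position': [0.2152, -0.5864, 0.2557], 'tool_rot': [-3.1404, 0.0001, 0.3518], 'force': [0.7778, -0.5082, 0.181], 'moment': [0.0343, -0.0208, 0.0236], 'grip_width': 0.0854}
scene {'fx': 439.0291, 'fy': 439.0291, 'cx': 285.611, 'cy': 206.0677, 'dist': [0.0474, 0.0, 0.0, 0.0, 0.0], 'T': [[-0.222, 0.8016, -0.5551, 1.0604], [0.975, 0.1753, -0.1368, 0.1181], [-0.0124, -0.5716, -0.8205, 0.7306], [0.0, 0.0, 0.0, 1.0]]}
side {'fx': 499.6778, 'fy': 499.6778, 'cx': 278.6566, 'cy': 211.5867, 'dist': [-0.0514, 0.0, 0.0, 0.0, 0.0], 'T': [[-0.9975, -0.0369, 0.0607, 0.5045], [-0.071, 0.5543, -0.8293, 1.0322], [-0.003, -0.8315, -0.5555, 0.7383], [0.0, 0.0, 0.0, 1.0]]}
wrist {'fx': 319.5269, 'fy': 319.5269, 'cx': 272.4332, 'cy': 206.0573, 'dist': [0.0222, 0.0, 0.0, 0.0, 0.0], 'mount': [[-0.0001, -0.9561, -0.2931, 0.0735], [1.0, -0.0, -0.0004, -0.0005], [0.0003, -0.2931, 0.9561, -0.1181], [0.0, 0.0, 0.0, 1.0]]}
```

View pics/scene0.png

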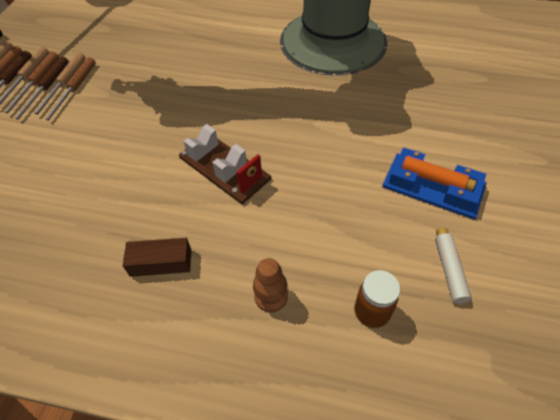

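View pics/side0.png

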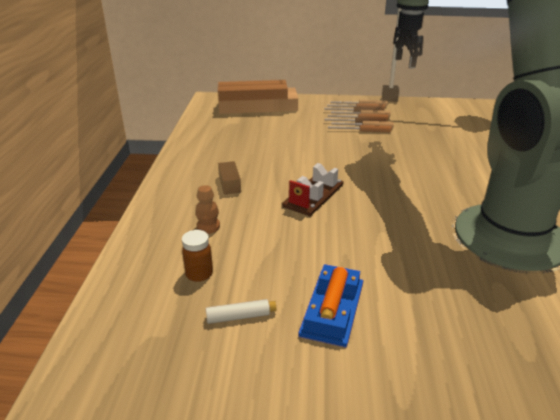

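View pics/wrist0.png

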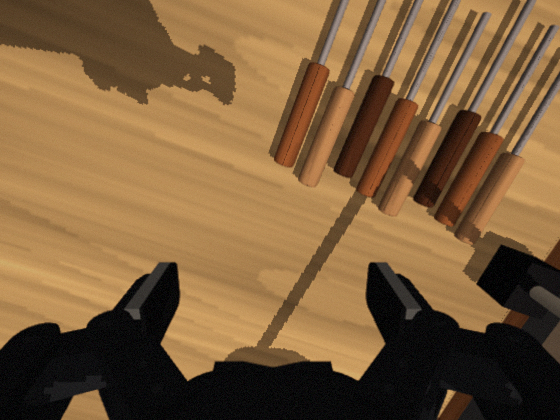

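The orange handle lies in the blue mould (scene 438,172; side 335,293). The look-alikes are an ivory handle on the bench (scene 453,265) and the wood chisels on the left. Next I'll confirm this in an enlarged crop and measure poses from both fixed cameras.

```bash
cat > h.py <<'E'
from workcell import *
import cv2,numpy as np
from scipy.optimize import minimize
from scipy.spatial.transform import Rotation as R
def toolT():
    s=observe(); T=np.eye(4); T[:3,:3]=R.from_euler('xyz',s['tool_rot']).as_matrix(); T[:3,3]=s['position']; return T
def grab(n):
    if n=="wrist": Tt=toolT()
    f=grab_frame(n)
    f['K']=np.array([[f['fx'],0,f['cx']],[0,f['fy'],f['cy']],[0,0,1]]); f['d']=np.array(f['dist'],float)
    if n=="wrist": f['T']=Tt@np.array(f['mount'])
    f['T']=np.array(f['T']); return f
def proj(f,P):
    Ti=np.linalg.inv(f['T']); p,_=cv2.projectPoints(np.asarray(P,float).reshape(-1,3),cv2.Rodrigues(Ti[:3,:3])[0],Ti[:3,3],f['K'],f['d']); return p.reshape(-1,2)
def toplane(f,px,z):
    u=cv2.undistortPoints(np.array(px,float).reshape(-1,1,2),f['K'],f['d']).reshape(-1,2)
    d=np.c_[u,np.ones(len(u))]@f['T'][:3,:3].T; o=f['T'][:3,3]; return o+d*((z-o[2])/d[:,2])[:,None]
def place(P,x,y,yaw):
    c,s=np.cos(yaw),np.sin(yaw); P=np.asarray(P,float); return P@np.array([[c,s,0],[-s,c,0],[0,0,1]])+[x,y,0]
def box(x0,x1,y0,y1,z0,z1): return np.array([[x,y,z] for x in(x0,x1) for y in(y0,y1) for z in(z0,z1)])
def cyl(x0,x1,r,z): return np.array([[x,r*np.cos(a),z+r*np.sin(a)] for x in(x0,x1) for a in np.linspace(0,2*np.pi,24,endpoint=False)])
E
python3 - <<'E'
from h import *
for n in("scene","side"):
    f=grab(n); im=f['frame'][:,:,::-1].copy(); ov=im.copy()
    for lab,c in(("handle",(0,255,255)),("mould",(255,0,255)),("vblock",(0,255,0)),("jar",(255,255,0)),("figure",(255,255,255)),("block",(0,0,255))):
        for o in outline_of(lab,n)[:4]:
            if o['score']<.3: continue
            m=o['pixels'];print(n,lab,round(o['score'],2),np.round(o['pixel']),m.sum(),np.round(toplane(f,[o['pixel']],0.02)[0],3))
            cs,_=cv2.findContours(m.astype(np.uint8),0,2); cv2.drawContours(ov,cs,-1,c,1)
            np.save(f"m_{n}_{lab}_{int(o['pixel'][0])}.npy",m)
    cv2.imwrite(f"pics/{n}_ov.png",ov)
    c=(440,180) if n=="scene" else (335,300)
    cr=[im[c[1]-60:c[1]+60,c[0]-70:c[0]+70]]; 
    c=(225,160) if n=="scene" else (310,190)
    cr.append(im[c[1]-60:c[1]+60,c[0]-70:c[0]+70])
    cv2.imwrite(f"pics/{n}_crop.png",cv2.resize(np.hstack(cr),(784,336),interpolation=2))
E
```

```text
scene handle 0.84 [437. 174.] 1004 [0.436 0.286 0.02 ]
scene handle 0.76 [454. 268.] 1473 [0.646 0.32  0.02 ]
scene mould 0.71 [436. 191.] 3428 [0.479 0.285 0.02 ]
scene vblock 0.58 [224. 167.] 3527 [ 0.509 -0.149  0.02 ]
scene jar 0.93 [375. 298.] 2022 [0.734 0.191 0.02 ]
scene jar 0.74 [225. 167.] 3662 [ 0.51  -0.147  0.02 ]
scene figure 0.73 [270. 284.] 1478 [0.748 0.01  0.02 ]
scene block 0.65 [156. 257.] 2350 [ 0.74  -0.206  0.02 ]
side handle 0.91 [334. 295.] 856 [0.447 0.262 0.02 ]
side handle 0.59 [237. 310.] 1081 [0.641 0.32  0.02 ]
side mould 0.93 [334. 318.] 2751 [0.449 0.327 0.02 ]
side vblock 0.91 [315. 191.] 1775 [ 0.49  -0.147  0.02 ]
side jar 0.62 [196. 253.] 1341 [0.762 0.145 0.02 ]
side figure 0.72 [204. 209.] 917 [ 0.778 -0.038  0.02 ]
side block 0.72 [231. 177.] 607 [ 0.733 -0.21   0.02 ]
```

View pics/scene_ov.png

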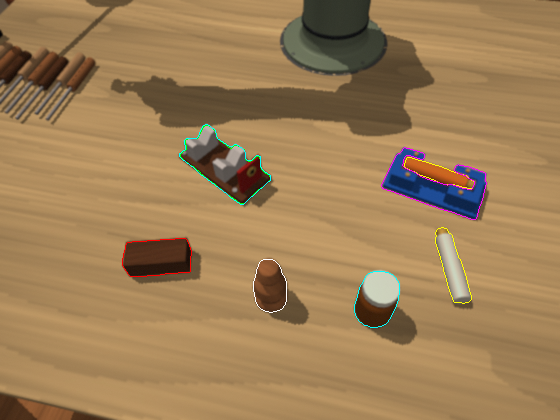

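View pics/scene_crop.png

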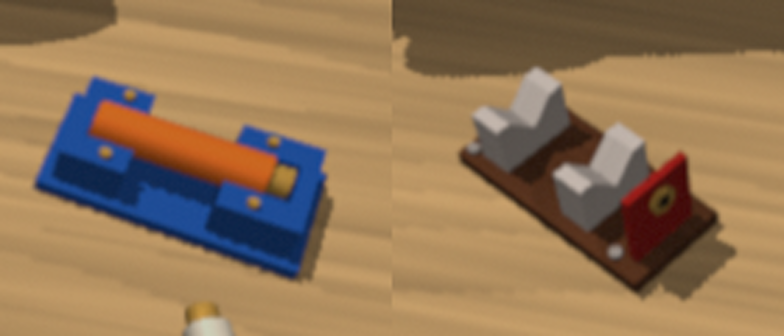

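View pics/side_crop.png

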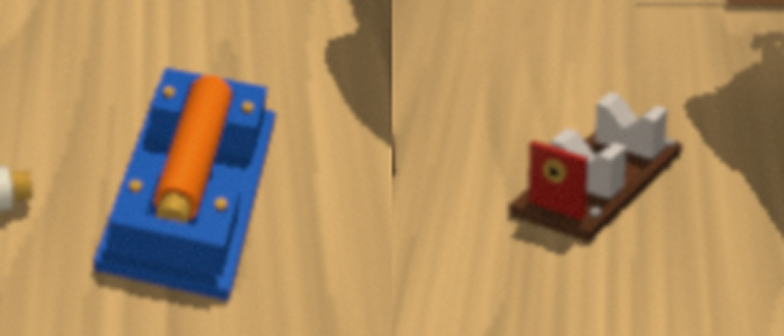

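The enlarged crops confirm it: orange body with brass ferrule in the blue mould, ferrule toward scene-right. The drill guide is at the lower right end of the V-block. Next I'll fit the poses.

```bash
cat > fit.py <<'E'
from h import *
import glob
fs={n:grab(n) for n in("scene","side")}
def hullmask(p):
    m=np.zeros((420*4,560*4),np.uint8); cv2.fillConvexPoly(m,cv2.convexHull(np.round(p*4+1.5).astype(np.int32)),1); return m>0
def hullof(m): 
    ys,xs=np.nonzero(m); return hullmask(np.c_[xs,ys].astype(float))
def fit(P,masks,x0):
    H={n:hullof(m) for n,m in masks.items()}
    def cost(q):
        c=0
        for n,h in H.items():
            g=hullmask(proj(fs[n],place(P(q[3:]),*q[:3]))); c+=1-(g&h).sum()/(g|h).sum()
        return c
    st=np.array([.01,.01,.1]+[.01]*(len(x0)-3)); 
    r=minimize(cost,x0,method="Nelder-Mead",options=dict(initial_simplex=np.array([x0]+[np.array(x0)+st*np.eye(len(x0))[i] for i in range(len(x0))]),xatol=1e-4,fatol=1e-4))
    return np.round(r.x,4),round(r.fun,3)
if __name__=="__main__":
    M=lambda n,l,u:{n:np.load(f"m_{n}_{l}_{u}.npy")}
    mould=lambda q:np.r_[box(-.095,.095,-.048,.048,0,.012)]
    hd=lambda q:np.r_[cyl(-.065,.06,.016,.04),cyl(.06,.075,.011,.04)]
    vb=lambda q:np.r_[box(q[0],q[0]+.194,-.045,.045,0,.014),box(-.058,-.03,-.033,.033,.014,.058),box(.03,.058,-.033,.033,.014,.058),box(.098,.106,-.03,.03,.014,.08)]
    hs,hd2=M("scene","handle",437),M("side","handle",334)
    for nm,mm in(("both",{**hs,**hd2}),("scene",hs),("side",hd2)): print("handle",nm,fit(hd,mm,[.43,.28,1.3]))
    a,b=M("scene","vblock",224),M("side","vblock",315)
    for nm,mm in(("both",{**a,**b}),("scene",a),("side",b)): print("vblock",nm,fit(vb,mm,[.5,-.16,.8,-.07]))
E
python3 fit.py
```

```text
Traceback (most recent call last):
  File "fit.py", line 23, in <module>
    hs,hd2=M("scene","handle",437),M("side","handle",334)
                                   ~^^^^^^^^^^^^^^^^^^^^^
  File "fit.py", line 19, in <lambda>
    M=lambda n,l,u:{n:np.load(f"m_{n}_{l}_{u}.npy")}
                      ~~~~~~~^^^^^^^^^^^^^^^^^^^^^^
FileNotFoundError: [Errno 2] No such file or directory: 'm_side_handle_334.npy'
```

```bash
ls *.npy; python3 - <<'E'
import re
s=open('fit.py').read()
s=s.replace('np.load(f"m_{n}_{l}_{u}.npy")','np.load(min(glob.glob(f"m_{n}_{l}_*.npy"),key=lambda p:abs(int(p[:-4].split("_")[-1])-u)))')
open('fit.py','w').write(s)
E
python3 fit.py
```

```text
m_scene_block_156.npy
m_scene_figure_269.npy
m_scene_handle_437.npy
m_scene_handle_453.npy
m_scene_jar_224.npy
m_scene_jar_374.npy
m_scene_mould_435.npy
m_scene_vblock_224.npy
m_side_block_230.npy
m_side_figure_204.npy
m_side_handle_237.npy
m_side_handle_333.npy
m_side_jar_195.npy
m_side_mould_333.npy
m_side_vblock_315.npy
handle both (array([0.4479, 0.2745, 1.3443]), np.float64(0.256))
handle scene (array([0.4494, 0.2761, 1.312 ]), np.float64(0.149))
handle side (array([0.447 , 0.2726, 1.3381]), np.float64(0.087))
vblock both (array([ 0.4871, -0.1717,  1.065 , -0.0815]), np.float64(0.129))
vblock scene (array([ 0.4885, -0.1715,  1.0265, -0.0787]), np.float64(0.042))
vblock side (array([ 0.4868, -0.1729,  1.104 , -0.0822]), np.float64(0.041))
```

Poses look plausible: handle about (0.448, 0.274) with yaw 1.33, V-block about (0.488, -0.172) with yaw 1.05. I'll look at the V-block with the wrist camera on the way.

Request:
move_arm --motion '[[[40,60,10],[0,0,0.12]],[[80,120,20],[0,0,0.24]],[[120,180,30],[0,0,0.36]],[[160,240,40],[0,0,0.48]],[[200,300,45],[0,0,0.6]],[[230,345,50],[0,0,0.7]],[[247,371,50],[0,0,0.7]],[[247,371,50],[0,0,0.7]],[[247,371,50],[0,0,0.7]],[[247,371,50],[0,0,0.7]]]'

```text
clock: 2.3
position: [0.4616, -0.2171, 0.3062]
tool_rot: [-3.141, 0.001, 1.05]
force: [0.2, -0.7, -0.3]
grip_width: 0.0853
```

```bash
python3 - <<'E'
from h import *
import pickle
f=grab("wrist"); pickle.dump(f,open("w_vb.pkl","wb")); s=observe(); print(np.round(s['position'],4),np.round(s['tool_rot'],4),np.round(s['qpos'],3))
im=f['frame'][:,:,::-1].copy()
vb=np.r_[box(-.0815,.1125,-.045,.045,.0,.014)]
for q,c in(((.487,-.1717,1.065),(0,255,0)),((.4885,-.1715,1.03),(255,0,255))):
    for P in(box(-.0815,.1125,-.045,.045,.0,.014),box(-.058,-.03,-.033,.033,.014,.058),box(.03,.058,-.033,.033,.014,.058)):
        for p in proj(f,place(P,*q)): cv2.circle(im,tuple(np.round(p).astype(int)),2,c,-1)
cv2.imwrite("pics/w_vb.png",cv2.resize(im,(800,600),interpolation=2))
E
```

```text
[ 0.4616 -0.2171  0.3062] [-3.1414e+00  5.0000e-04  1.0495e+00] [ 0.604  0.3   -0.352  1.823  0.119  1.039 -0.315]
```

View pics/w_vb.png

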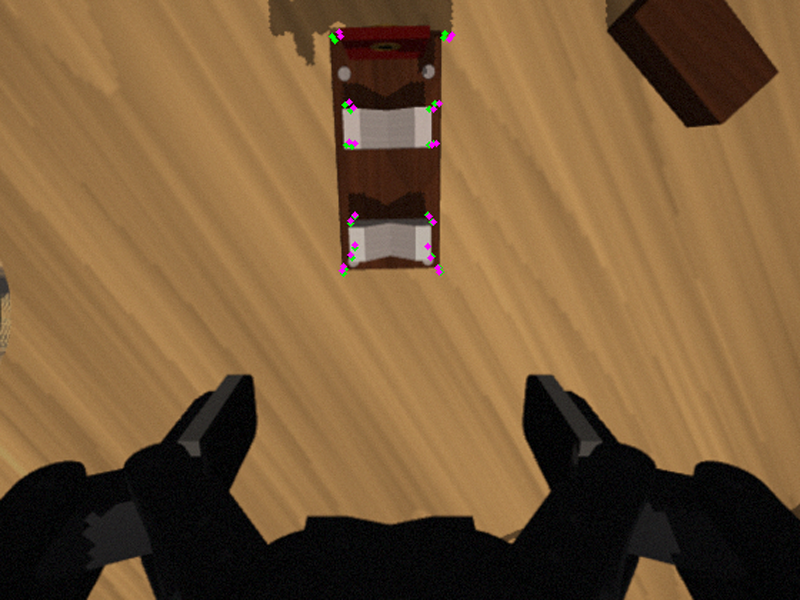

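The wrist view shows the V-block at (330–440, 25–268) in the 800×600 picture, with the guide at the top. The fit is close, but the saddle edges are a few px off, so I'll refine on an enlarged crop.

```bash
python3 - <<'E'
import pickle,cv2
f=pickle.load(open("w_vb.pkl","rb")); im=f['frame'][:,:,::-1]
c=im[10:200,210:330]; cv2.imwrite("pics/vbc.png",cv2.resize(c,None,fx=3.1,fy=3.1,interpolation=2)[:,:]); 
c=im[65:195,225:320]; cv2.imwrite("pics/vbc2.png",cv2.resize(c,None,fx=4.6,fy=4.6,interpolation=2))
E
```

```text
(no output)
```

View pics/vbc2.png

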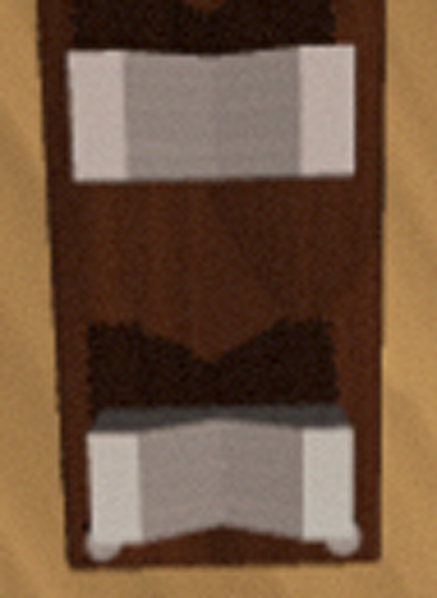

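```bash
python3 - <<'E'
from h import *
import pickle
from scipy.optimize import least_squares
f=pickle.load(open("w_vb.pkl","rb"))
D=[(68,52,.058,.033),(124,50,.058,.0205),(355,46,.058,-.033),(299,48,.058,-.0205),(74,181,.03,.033),(355,177,.03,-.033),(87,432,-.03,.033),(353,429,-.03,-.033),(136,430,-.03,.0205),(301,428,-.03,-.0205),(93,545,-.058,.033),(352,540,-.058,-.033),(142,540,-.058,.0205),(300,538,-.058,-.0205)]
D=np.array(D); px=(D[:,:2]+.5)/4.6-.5+[225,65]; P=np.c_[D[:,2:],np.full(len(D),.058)]
g=lambda q:(proj(f,place(P,*q))-px)
r=least_squares(lambda q:g(q).ravel(),[.487,-.172,1.05]); print(np.round(r.x,4)); print(np.round(g(r.x),1).tolist())
# free height check
r2=least_squares(lambda q:(proj(f,place(P+[0,0,q[3]],*q[:3]))-px).ravel(),[.487,-.172,1.05,0]); print(np.round(r2.x,4))
for n in("scene","side"):
    ff=grab(n); im=ff['frame'][:,:,::-1].copy()
    for p in proj(ff,place(P,*r.x)): cv2.circle(im,tuple(np.round(p).astype(int)),0,(0,255,0),-1)
    c=(225,160) if n=="scene" else (310,190)
    cv2.imwrite(f"pics/chk_{n}.png",cv2.resize(im[c[1]-60:c[1]+60,c[0]-70:c[0]+70],None,fx=5,fy=5,interpolation=0))
E
```

```text
[ 0.4841 -0.1734  1.0687]
[[0.2, -0.0], [-0.2, 0.2], [-0.0, -0.0], [0.4, -0.2], [0.2, -0.3], [-0.3, -0.6], [-0.0, 0.3], [-0.3, -0.1], [0.2, 0.5], [0.1, 0.3], [-0.3, -0.4], [-0.2, -0.3], [-0.2, 0.5], [0.4, 0.3]]
[ 4.8410e-01 -1.7340e-01  1.0687e+00 -5.0000e-04]
```

View pics/chk_scene.png

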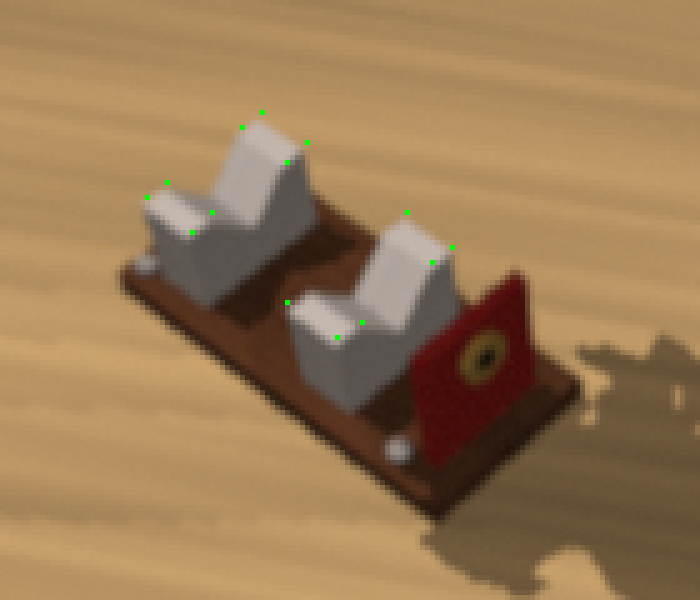

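View pics/chk_side.png

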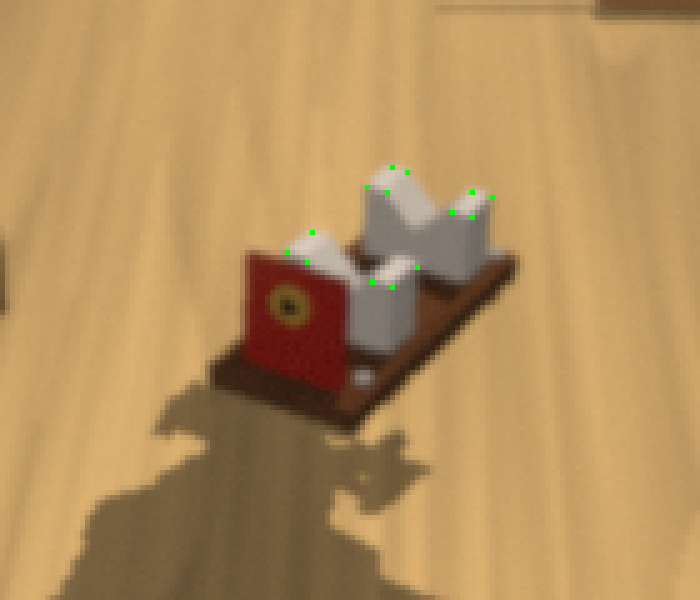

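The fit residual is under 0.6 px, with height free at -0.5 mm. The side view agrees, and the scene view is within its 2–3 mm calibration. V-block: (0.484, -0.173), yaw 1.069. Next, over the mould.

Request:
move_arm --motion '[[[0,50,0],[0,0,0.04]],[[0,105,0],[0,0,0.08]],[[0,160,0],[0,0,0.12]],[[-5,215,0],[0,0,0.16]],[[-10,270,0],[0,0,0.2]],[[-15,325,0],[0,0,0.24]],[[-20,380,0],[0,0,0.28]],[[-24,425,0],[0,0,0.28]],[[-26,443,0],[0,0,0.28]],[[-26,443,0],[0,0,0.28]],[[-26,443,0],[0,0,0.28]],[[-26,443,0],[0,0,0.28]]]'

```text
clock: 3.95
position: [0.4367, 0.2262, 0.3063]
tool_rot: [3.141, 0.0, 1.33]
force: [-0.5, -0.4, -0.2]
grip_width: 0.0857
```

```bash
python3 - <<'E'
from h import *
import pickle
f=grab("wrist"); pickle.dump(f,open("w_m.pkl","wb")); s=observe(); print(np.round(s['position'],4),np.round(s['tool_rot'],4),np.round(s['qpos'],3))
im=f['frame'][:,:,::-1].copy()
q=(.448,.2745,1.33); p=proj(f,place([[0,0,.04]],*q))[0]; print(p)
a,b=np.round(p).astype(int); y0=max(b-75,0);x0=max(a-75,0); c=im[y0:y0+160,x0:x0+150]; print("crop",x0,y0,"x3.7")
cv2.imwrite("pics/wm.png",cv2.resize(c,None,fx=3.7,fy=3.7,interpolation=2)); cv2.imwrite("pics/wm_full.png",im)
E
```

```text
[0.4367 0.2263 0.3063] [3.1414e+00 2.0000e-04 1.3302e+00] [-0.079  0.305 -0.645  1.855  0.21   1.049 -1.048]
[273.16219238 130.2301102 ]
crop 198 55 x3.7
```

View pics/wm.png

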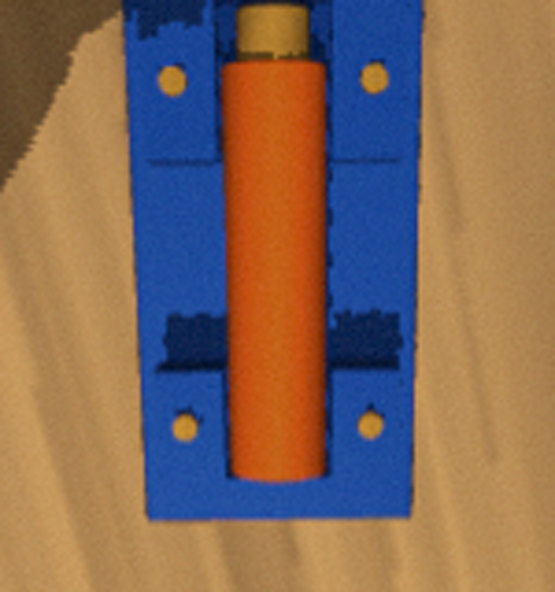

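```bash
python3 - <<'E'
from h import *
import pickle,fit
f=pickle.load(open("w_m.pkl","rb")); fit.fs["w"]=f
hsv=cv2.cvtColor(f['frame'],cv2.COLOR_RGB2HSV); m=((hsv[...,0]<14)&(hsv[...,1]>190)&(hsv[...,2]>60)).astype(np.uint8)
m[:40]=0; n,l,st,ce=cv2.connectedComponentsWithStats(m); i=1+np.argmax(st[1:,4]); m=l==i; print(st[i])
body=lambda q:cyl(-.065,.06,.016,.04)
q,c=fit.fit(body,{"w":m},[.448,.2745,1.33]); print(q,c)
q2=fit.fit(lambda h:cyl(-.065,.06,.016,.04+h[0]),{"w":m},[.448,.2745,1.33,0]); print("free z",q2)
im=f['frame'][:,:,::-1].copy()
cs=cv2.convexHull(proj(f,place(body(0),*q)).astype(np.float32)); cv2.polylines(im,[np.round(cs).astype(np.int32)],True,(255,255,0),1)
cv2.imwrite("pics/wm2.png",cv2.resize(im[40:210,190:350],None,fx=3.5,fy=3.5,interpolation=0))
E
```

```text
[ 258   71   28  114 2941]
[0.4475 0.2772 1.3441] 0.061
free z (array([ 0.4477,  0.2775,  1.3457, -0.0067]), np.float64(0.031))
```

View pics/wm2.png

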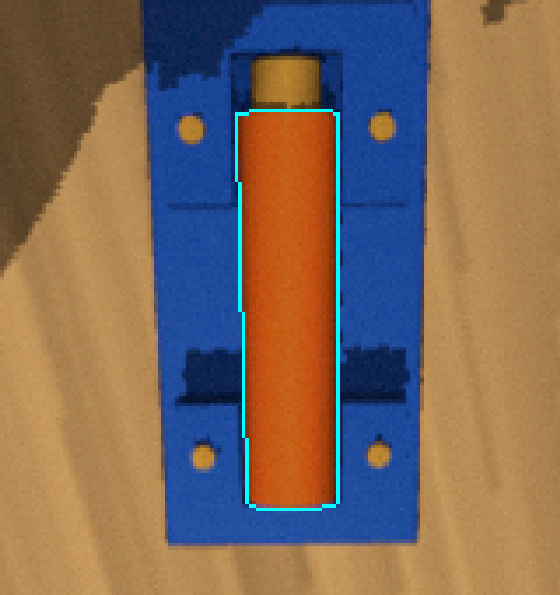

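Handle pose from the wrist: (0.4475, 0.2772), yaw 1.344, which fits the fixed cameras within 3–4 mm. Checking the fingertip geometry before descending.

Request:
move_arm --motion '[[[5,25,-30],[0,0,0.014]],[[11,51,-70],[0,0,0.014]],[[11,51,-120],[0,0,0.014]],[[11,51,-160],[0,0,0.014]],[[11,51,-160],[0,0,0.014]],[[11,51,-160],[0,0,0.014]]]'

```text
clock: 4.85
position: [0.4479, 0.2787, 0.1477]
tool_rot: [3.141, -0.001, 1.346]
force: [0.6, 0.1, 2.0]
grip_width: 0.0859
```

```bash
python3 - <<'E'
from h import *
f=grab("wrist"); cv2.imwrite("pics/wm3.png",f['frame'][:,:,::-1])
s=observe(); print(np.round(s['position'],4),np.round(s['tool_rot'],4))
E
```

```text
[0.4481 0.2787 0.1481] [ 3.1400e+00 -1.6000e-03  1.3454e+00]
```

View pics/wm3.png

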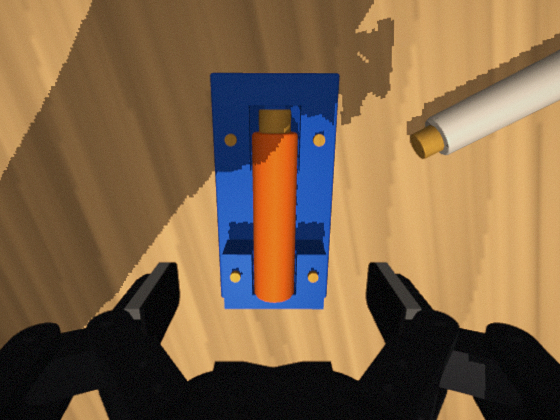

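The handle is centred (col 274) between the jaws (178/368) and aligned. Descending into the finger slot.

Request:
move_arm --motion '[[[0,-1,-30],[0,0,0]],[[0,-1,-60],[0,0,0]],[[0,-1,-80],[0,0,0]],[[0,-1,-92],[0,0,0]],[[0,-1,-101],[0,0,0]],[[0,-1,-101],[0,0,0]],[[0,-1,-101],[0,0,0]],[[0,-1,-101],[0,0,0]]]'

```text
clock: 5.9
position: [0.4476, 0.2774, 0.0458]
tool_rot: [3.141, -0.0, 1.346]
force: [-0.1, 0.6, -0.2]
grip_width: 0.0853
```

```bash
python3 - <<'E'
from h import *
s=observe(); print(np.round(s['position'],4),np.round(s['tool_rot'],4),np.round(s['force'],2),np.round(s['moment'],2))
E
```

```text
[0.4476 0.2774 0.0458] [ 3.1411e+00 -5.0000e-04  1.3456e+00] [-0.12  0.6  -0.24] [-0.01  0.03 -0.01]
```

No contact at the target height. Closing with a firm grip.

Request:
move_arm --motion '[[[0,0,0],[0,0,0]],[[0,0,0],[0,0,0]],[[0,0,0],[0,0,0]],[[0,0,0],[0,0,0]],[[0,0,0],[0,0,0]],[[0,0,0],[0,0,0]],[[0,0,0],[0,0,0]],[[0,0,0],[0,0,0]]]' --jaw 20 --grip_force 70

```text
clock: 6.9
position: [0.4482, 0.2772, 0.0456]
tool_rot: [3.14, -0.001, 1.345]
force: [5.6, -1.5, 4.1]
grip_width: 0.0301
```

```bash
python3 - <<'E'
from h import *
s=observe(); print(np.round(s['position'],4),np.round(s['tool_rot'],4),np.round(s['force'],2),np.round(s['moment'],2),s['grip_width'])
E
```

```text
[0.4482 0.2772 0.0456] [ 3.1404e+00 -6.0000e-04  1.3452e+00] [ 5.55 -1.52  4.09] [-0.4  -1.13 -0.16] 0.030146858853716284
```

The opening is 30 mm on the 32 mm handle, so it is held. Lifting straight up.

Request:
move_arm --motion '[[[0,0,5],[0,0,0]],[[0,0,12],[0,0,0]],[[0,0,24],[0,0,0]],[[0,0,40],[0,0,0]],[[0,0,60],[0,0,0]],[[0,0,85],[0,0,0]],[[0,0,110],[0,0,0]],[[0,0,130],[0,0,0]],[[0,0,140],[0,0,0]],[[0,0,140],[0,0,0]],[[0,0,140],[0,0,0]],[[0,0,140],[0,0,0]]]'

```text
clock: 8.4
position: [0.4471, 0.2772, 0.1847]
tool_rot: [-3.141, 0.001, 1.346]
force: [-0.6, 0.1, -1.2]
grip_width: 0.03
```

```bash
python3 - <<'E'
from h import *
import pickle
f=grab("wrist"); cv2.imwrite("pics/wl.png",f['frame'][:,:,::-1]); pickle.dump(f,open("w_l.pkl","wb"))
g=grab("side"); cv2.imwrite("pics/sl.png",cv2.resize(g['frame'][150:350,220:460,::-1],None,fx=3,fy=3))
s=observe(); print(np.round(s['position'],4),np.round(s['tool_rot'],4),np.round(s['force'],2),np.round(s['moment'],2),s['grip_width'])
E
```

```text
[0.4471 0.2772 0.1848] [-3.1409e+00  5.0000e-04  1.3460e+00] [ 0.06  0.16 -1.87] [0.05 0.04 0.01] 0.02974656650385115
```

View pics/wl.png

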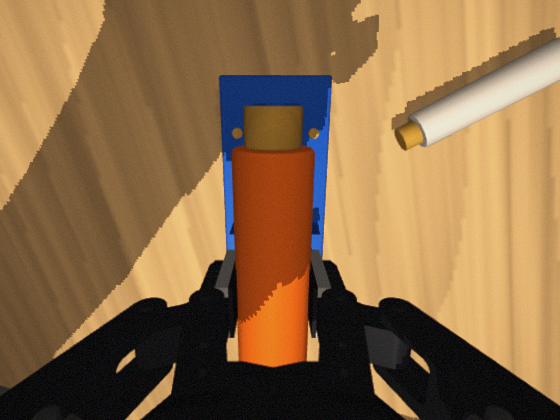

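View pics/sl.png

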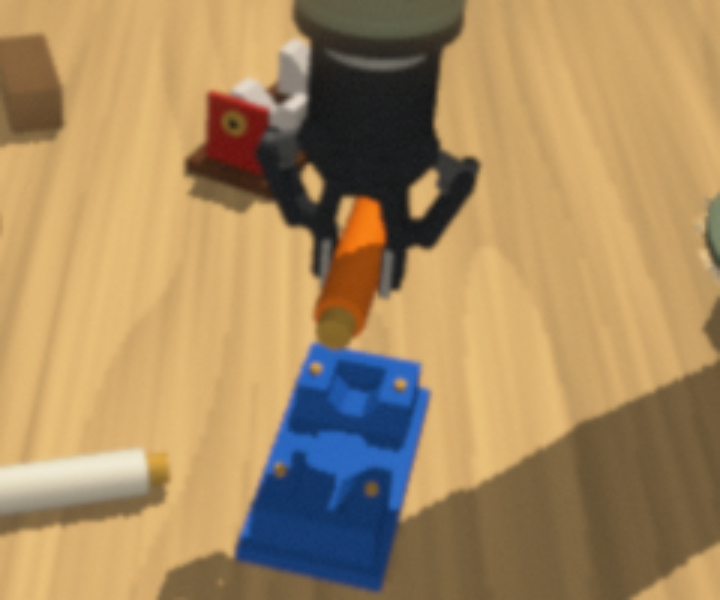

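The handle is level in the grip, ferrule up-image, and clear of the mould. Checking its pose in the tool frame.

```bash
python3 - <<'E'
from h import *
import pickle
f=pickle.load(open("w_l.pkl","rb")); f['T']=np.array(f['mount'])
for dx in(-.005,0,.005):
  for dz in(-.004,0,.004):
    z=.006+dz
    p=proj(f,[[.06+dx,0,z-.016],[.075+dx,0,z-.011],[.06+dx,.016,z],[.06+dx,-.016,z],[.0+dx,.016,z],[0+dx,-.016,z]])
    print(dx,dz,np.round(p,0).astype(int).tolist())
E
python3 -c "
import cv2;im=cv2.imread('pics/wl.png');cv2.imwrite('pics/wlc.png',cv2.resize(im[90:240,200:350],None,fx=4,fy=4,interpolation=2))"
```

```text
-0.005 -0.004 [[276, 170], [276, 122], [318, 162], [233, 162], [312, 301], [238, 301]]
-0.005 0 [[276, 168], [276, 122], [317, 161], [235, 161], [311, 296], [239, 296]]
-0.005 0.004 [[276, 166], [276, 121], [315, 159], [236, 159], [310, 291], [240, 291]]
0 -0.004 [[276, 155], [276, 106], [319, 149], [233, 149], [313, 291], [238, 290]]
0 0 [[276, 153], [276, 106], [317, 147], [234, 148], [312, 286], [239, 286]]
0 0.004 [[276, 152], [276, 106], [316, 146], [235, 146], [311, 281], [240, 281]]
0.005 -0.004 [[276, 139], [276, 90], [319, 135], [232, 135], [313, 280], [238, 280]]
0.005 0 [[276, 138], [276, 91], [318, 134], [234, 134], [312, 275], [239, 275]]
0.005 0.004 [[276, 137], [276, 91], [317, 133], [235, 133], [311, 271], [239, 271]]
```

View pics/wlc.png

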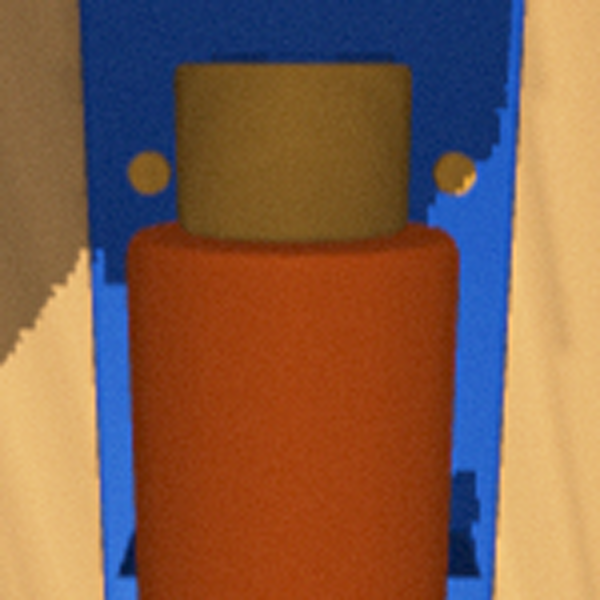

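In the tool frame the handle is offset dx≈0, dz≈0, dy≈-1 mm. That -1 mm is probably wrist-camera bias, since the grip reaction pushed the same way, so I'll aim the V-block 1 mm further along tool y: (0.4853, -0.174), yaw 1.069. Carrying it over.

Request:
move_arm --motion '[[[3,-25,0],[0,0,-0.02]],[[6,-70,0],[0,0,-0.05]],[[10,-120,0],[0,0,-0.08]],[[14,-170,0],[0,0,-0.11]],[[18,-220,0],[0,0,-0.14]],[[22,-270,0],[0,0,-0.17]],[[26,-320,0],[0,0,-0.2]],[[30,-370,0],[0,0,-0.23]],[[34,-415,0],[0,0,-0.26]],[[38,-442,0],[0,0,-0.277]],[[38,-451,0],[0,0,-0.277]],[[38,-451,0],[0,0,-0.277]]]'

```text
clock: 10.0
position: [0.4852, -0.1735, 0.1851]
tool_rot: [-3.141, -0.0, 1.069]
force: [0.3, 1.1, -1.2]
grip_width: 0.0299
```

Request:
move_arm --motion '[[[0,0,-15],[0,0,0]],[[0,0,-35],[0,0,0]],[[0,0,-50],[0,0,0]],[[0,0,-55],[0,0,0]],[[0,0,-55],[0,0,0]],[[0,0,-55],[0,0,0]]]'

```text
clock: 10.75
position: [0.4856, -0.1737, 0.1307]
tool_rot: [3.141, -0.0, 1.069]
force: [0.3, -0.4, -1.5]
grip_width: 0.03
```

```bash
python3 - <<'E'
from h import *
import pickle
s=observe(); print(np.round(s['position'],4),np.round(s['tool_rot'],4),np.round(s['force'],2),np.round(s['moment'],2),s['grip_width'])
f=grab("wrist"); cv2.imwrite("pics/wp.png",f['frame'][:,:,::-1]); pickle.dump(f,open("w_p.pkl","wb"))
g=grab("side"); h=grab("scene")
a=cv2.resize(g['frame'][110:240,240:370,::-1],None,fx=3,fy=3); b=cv2.resize(h['frame'][85:215,155:285,::-1],None,fx=3,fy=3)
cv2.imwrite("pics/sp.png",np.hstack([a,b]))
E
```

```text
[ 0.4856 -0.1737  0.1307] [ 3.1409e+00 -2.0000e-04  1.0688e+00] [ 0.28 -0.43 -1.47] [0.03 0.04 0.01] 0.030032250636611545
```

View pics/wp.png

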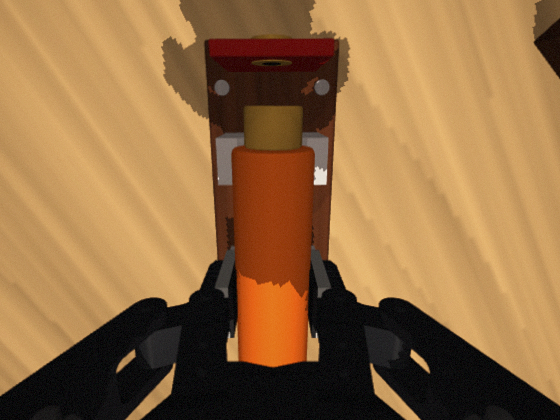

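View pics/sp.png

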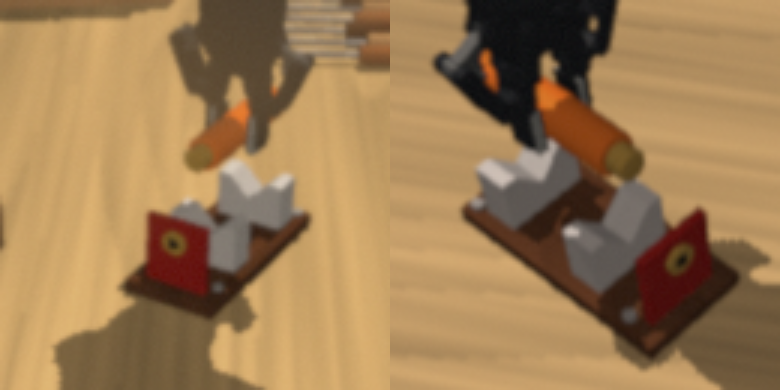

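In the wrist view the far saddle (217–327, mid 272) and the handle (mid 273) line up. Descending to just above contact.

Request:
move_arm --motion '[[[0,0,-15],[0,0,0]],[[0,0,-30],[0,0,0]],[[0,0,-42],[0,0,0]],[[0,0,-50],[0,0,0]],[[0,0,-56],[0,0,0]],[[0,0,-60],[0,0,0]],[[0,0,-60],[0,0,0]],[[0,0,-60],[0,0,0]]]'

```text
clock: 11.9
position: [0.4855, -0.1738, 0.0706]
tool_rot: [3.141, -0.0, 1.069]
force: [0.0, 0.3, -2.0]
grip_width: 0.03
```

Request:
move_arm --motion '[[[0,0,-1],[0,0,0]],[[0,0,-2],[0,0,0]],[[0,0,-3],[0,0,0]],[[0,0,-4],[0,0,0]],[[0,0,-4],[0,0,0]],[[0,0,-4],[0,0,0]]]'

```text
clock: 12.65
position: [0.4853, -0.1737, 0.0663]
tool_rot: [-3.142, -0.0, 1.069]
force: [0.3, -0.6, -1.8]
grip_width: 0.0299
```

```bash
cat > st.py <<'E'
from h import *
s=observe(); print(np.round(s['position'],4),np.round(s['tool_rot'],4),s['grip_width'])
y=1.0687;c,n=np.cos(y),np.sin(y);M=np.array([[c,n,0],[-n,c,0],[0,0,1]])
print("vb frame: force",np.round(M@s['force'],2),"moment",np.round(M@s['moment'],2))
E
python3 st.py
```

```text
[ 0.4853 -0.1737  0.0663] [-3.1415 -0.      1.0689] 0.02991711881691318
vb frame: force [-0.4  -0.54 -1.77] moment [-0.01  0.05 -0.05]
```

No contact yet at TCP z 0.066. Going down in 1 mm steps.

Request:
move_arm --motion '[[[0,0,-0.5],[0,0,0]],[[0,0,-1],[0,0,0]],[[0,0,-1],[0,0,0]],[[0,0,-1],[0,0,0]]]'

```text
clock: 13.15
position: [0.4855, -0.1739, 0.0656]
tool_rot: [3.141, 0.0, 1.069]
force: [-1.2, -0.5, 8.5]
grip_width: 0.0302
```

```bash
python3 st.py
```

```text
[ 0.4855 -0.1739  0.0656] [3.141e+00 2.000e-04 1.069e+00] 0.03019490374527973
vb frame: force [-1.03  0.79  8.48] moment [0.26 0.24 0.28]
```

Request:
move_arm --motion '[[[0,0,-0.5],[0,0,0]],[[0,0,-1],[0,0,0]],[[0,0,-1],[0,0,0]],[[0,0,-1],[0,0,0]]]'

```text
clock: 13.65
position: [0.4856, -0.1739, 0.0655]
tool_rot: [3.14, 0.001, 1.069]
force: [-8.1, 1.6, 30.1]
grip_width: 0.0302
```

```bash
python3 st.py
```

```text
[ 0.4856 -0.1739  0.0655] [3.1405e+00 5.0000e-04 1.0689e+00] 0.030228513819908334
vb frame: force [-2.45  7.87 30.1 ] moment [1.55 0.53 0.19]
```

Contact at TCP z 0.0655 (expected 0.066) with 30 N vertical. The 8 N along +y means the right flank carries more, so I'll shift 0.5 mm toward +y of the V.

Request:
move_arm --motion '[[[-0.2,0.1,0],[0,0,0]],[[-0.4,0.2,0],[0,0,0]],[[-0.4,0.2,0],[0,0,0]],[[-0.4,0.2,0],[0,0,0]],[[-0.4,0.2,0],[0,0,0]]]'

```text
clock: 14.28
position: [0.4855, -0.1739, 0.0655]
tool_rot: [3.14, 0.0, 1.069]
force: [-5.9, -0.4, 25.8]
grip_width: 0.0304
```

```bash
python3 st.py; python3 - <<'E'
from h import *
f=grab("wrist"); cv2.imwrite("pics/wf.png",f['frame'][:,:,::-1])
g=grab("side"); h=grab("scene")
a=cv2.resize(g['frame'][110:240,240:370,::-1],None,fx=3,fy=3); b=cv2.resize(h['frame'][85:215,155:285,::-1],None,fx=3,fy=3)
cv2.imwrite("pics/sf.png",np.hstack([a,b]))
E
```

```text
[ 0.4855 -0.1739  0.0655] [3.1398e+00 3.0000e-04 1.0689e+00] 0.030397032675074907
vb frame: force [-3.22  4.99 25.81] moment [0.96 0.54 0.22]
```

View pics/wf.png

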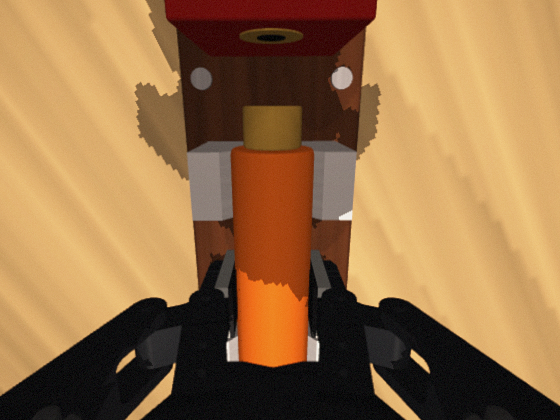

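View pics/sf.png

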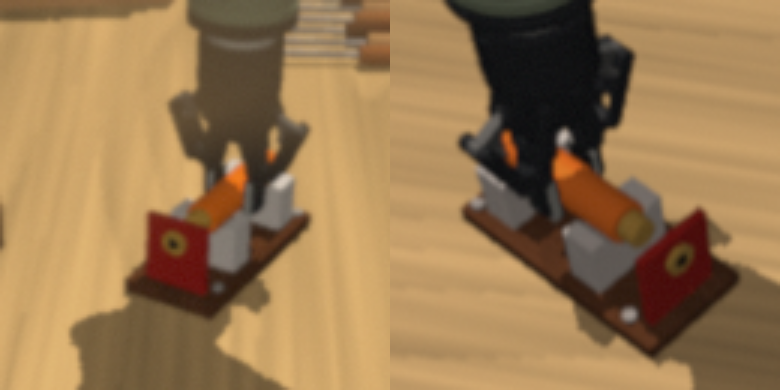

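The handle (mid 272.5) sits centred between the saddle's sides (188/355, mid 271.5), ferrule toward the guide. I'll press slightly more, re-centre a little further, and hold for a second to check it is stable.

Request:
move_arm --motion '[[[-0.2,0.1,-0.3],[0,0,0]],[[-0.4,0.2,-0.5],[0,0,0]],[[-0.4,0.2,-0.5],[0,0,0]],[[-0.4,0.2,-0.5],[0,0,0]]]'

```text
clock: 14.92
position: [0.4855, -0.1738, 0.0654]
tool_rot: [3.139, 0.0, 1.069]
force: [-6.5, -0.8, 34.7]
grip_width: 0.0305
```

```bash
python3 st.py
```

```text
[ 0.4855 -0.1738  0.0654] [3.1388e+00 3.0000e-04 1.0689e+00] 0.030500289644253414
vb frame: force [-3.84  5.33 34.74] moment [0.98 0.69 0.31]
```

Request:
move_arm --motion '[[[0,0,0],[0,0,0]],[[0,0,0],[0,0,0]],[[0,0,0],[0,0,0]],[[0,0,0],[0,0,0]],[[0,0,0],[0,0,0]],[[0,0,0],[0,0,0]],[[0,0,0],[0,0,0]],[[0,0,0],[0,0,0]]]'

```text
clock: 15.92
position: [0.4855, -0.1738, 0.0654]
tool_rot: [3.139, 0.0, 1.069]
force: [-6.8, -0.8, 33.9]
grip_width: 0.0299
```

```bash
python3 st.py
```

```text
[ 0.4855 -0.1738  0.0654] [3.1388e+00 2.0000e-04 1.0689e+00] 0.02993317219973996
vb frame: force [-3.92  5.58 33.86] moment [0.98 0.67 0.3 ]
```

Stable for a full second: 34 N down, 5.6 N sideways, no drift, height as expected for a seated handle. Handing in.

```bash
python3 - <<'E'
from h import *
print(job_done()); s=observe(); print(s['clock'],np.round(s['position'],4),np.round(s['force'],1))
E
```

```text
the job is handed in; nothing more can be done
None
the job is handed in; nothing more can be done
```

I lifted the orange handle out of the blue mould and carried it over without setting it down. It is now pressed into the V-block with the gripper still holding it, ferrule toward the red drill guide. I handed the job in after about 16 s of the 48 s; no verdict is reported.

**Last checks, all measured before hand-in:**
- **Position:** the TCP was within about 2 mm of the gap's middle along the V and within about 1 mm sideways. The handle's axis was about 59.5 mm above the bench (it should be 60 mm), and the tool's yaw matched the V.
- **Pressing force:** 34 N down and 5.6 N sideways, with no drift over one second. Without friction that works out to roughly 21 N and 29 N on the two sides. The contact on each side was worked out this way, not measured.
- **Grip:** set to 70 N, with the jaws 30 mm apart on the 32 mm handle. I took the 2 mm difference for soft pads.

**What disagreed:**
- The scene camera put the V-block 2–3 mm away from where the wrist camera put it.
- The wrist camera seemed off by about 1 mm sideways, so I corrected for that.
- The small uneven load on the two sides remained after two centring nudges.

The path stayed well away from the jar, figure and wood block. I did not measure their positions again at the end.

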